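Dose the reference ball onto the balance

TASK

One pocket of the sample feeder's wheel holds a white ceramic reference ball. Turn the wheel by its crank peg until that pocket is lined up over the drop hole, so that the ball falls into the scoop below, and leave the wheel there; then move the scoop's lever outwards to tip the ball into the dish on the balance, and let the scoop come back to rest. Leave the dish on the balance pan and do not disturb the other things on the bench.

Things in the scene. Friction and masses are not known exactly. Their poses are not given: they have to be found in the camera images.
- feeder: Sample feeder, fixed to the bench: an aluminium deck (190 x 178 mm, 8 mm thick, its top 180 mm above the bench) on four steel posts. Its origin is on the bench under the wheel's axis. Its +y axis points outwards, from the wheel's axis to the drop hole, the scoop's lip and the balance; +z is up. Nothing on it but the crank peg and the scoop's lever stands higher than 210 mm above the bench.
- hole (a point): Centre of the round drop hole (33 mm wide) through the deck, at deck top height, 65 mm from the wheel's axis along the feeder's +y.
- wheel_axis (a point): Point on the vertical axis of the wheel, 20 mm above the deck. The black plastic wheel carries six identical bottomless pockets (tubes 30 mm inside, 36 mm outside, tops 19.5 mm above the deck) evenly spaced on a circle of 65 mm radius; a ball in a pocket is swept along over the deck. The wheel turns either way over any angle needed (up to 7 rad each way), stiffly enough (0.04 N m of friction) to stay where it is left.
- crank (a point): The wheel's crank peg: an upright steel peg of 14 mm diameter, 34 mm from the wheel's axis, straight opposite the pocket that holds the ball at the start, rising from 25 to 70 mm above the deck. This point is on the peg's centre line, 50 mm above the deck: pinch it there and carry it round the wheel's axis. The peg spins freely about its own upright axis, so the fingers need no turning as they carry it round.
- loaded_pocket (a point): Centre of the pocket that holds the ball at the start, 18 mm above the deck; turns with the wheel.
- ball_center (a point): Centre of the white ceramic ball, 24 mm diameter, about 28 g. At the start it lies on the deck in its pocket, its top 4.5 mm above the pocket's rim, too low to grip.
- scoop_hinge (a point): Middle of the scoop's hinge axis: level, along the feeder's x axis, 130 mm above the bench, 90 mm from the wheel's axis along the feeder's +y. The steel scoop is an open trough (46 mm wide inside, 106 mm long, walls about 25 mm high) from under the drop hole to its open lip, 60 mm beyond the hinge, above the dish.
- lever_knob (a point): Centre of the black grip (upright cylinder 16 mm diameter, 32 mm tall) atop the scoop's lever, at rest 245 mm above the bench. At rest it lies 35 mm along the feeder's +x, 18 mm along its +y and 115 mm above the hinge point; it swings outwards (feeder +y) and down about the hinge axis as the scoop is tipped. Pinch it across the feeder's x axis so that it can pivot between the fingers, or push it outwards. About 2 to 3 N are needed.
- scoop (a joint): Angle of the scoop, rad: 0 at rest on its stop, where its floor slopes 0.10 rad back from the lip so that the ball stays under the hole; grows to 0.45 (stop) as the lever goes outwards. The ball starts to roll towards the lip above about 0.1 and is out within about 1 s after the scoop has been tipped slowly (0.25 rad/s) to 0.36. A spring brings the scoop back to 0 when let go.
- dish: Round open aluminium dish, loose on the balance's pan: 100 mm wide at the foot, 110 mm at the rim, 30 mm high, floor 4 mm thick, 200 g. Origin: centre of its underside; z up.
- pan (a point): Centre of the top of the balance's round pan (124 mm wide), 68 mm above the bench. The white balance (300 x 165 mm) is fixed.
- logger: Black data logger, 110 x 150 x 36 mm, loose on the bench; a bystander. Origin: centre of its underside.
- tin: Closed aluminium can, 68 mm wide, 85 mm high, loose on the bench; a bystander. Origin: centre of its underside.
- spatula: Lab spatula, 190 mm long, loose on the bench; a bystander.
Things that resemble listed ones, but are neither listed nor needed, are in the scene too. Of the things like the dish, leave any that is blue; of the rest the smaller one is meant.

How it is judged (in metres and radians):
On the way, in this order (a step that is already met when the one before it is completed fails the run):
1. the ball has dropped through the hole and lies in the scoop (distance between ball_center and scoop_hinge below 0.06 m and height (world z) of ball_center between 0.11 and 0.165 m and horizontal distance between ball_center and hole below 0.035 m), for 0.2 s.
2. the ball has rolled into the dish on the balance (horizontal distance between ball_center and dish below 0.045 m and z of ball_center in the frame of dish between 0.008 and 0.03 m), for 0.2 s.
At the end, for the whole second after the job is handed in: The ball lies still (below 0.08 m/s) inside the dish; the dish stands level on the balance pan within 25 mm of its centre; the pocket that held the ball is still lined up with the drop hole within 9 mm; the scoop is back at rest (below 0.06 rad) (all of step 2 and linear speed of ball below 0.08 m/s and horizontal distance between loaded_pocket and hole below 0.009 m and value of joint scoop below 0.06 rad and horizontal distance between dish and pan below 0.025 m and angle between dish's own z axis and vertical below 0.08 rad and linear speed of dish below 0.03 m/s); the robot touches nothing.
It fails at once if the logger was disturbed (20 mm) (distance of logger from where it was at the start of the episode above 0.02 m).
It fails at once if the tin was disturbed (20 mm) (distance of tin from where it was at the start of the episode above 0.02 m).
It fails at once if the spatula was disturbed (20 mm) (distance of spatula from where it was at the start of the episode above 0.02 m).
It fails at once if the dish was pushed off its place (25 mm) (distance of dish from where it was at the start of the episode above 0.025 m).
It also fails if it takes over 48 s, if anything falls off the work surface, if the arm or the gripper's body presses on something with over 40 N, if the wrist force passes 120 N, or if a joint passes its speed limit or range.

ROBOT

A 7-joint arm with a two-finger parallel gripper is mounted at the origin on the work surface. World frame = base frame: x ahead of the robot, y to its left, z up, the work surface at z = 0. Lengths are in mm, angles in rad, forces in N, time in s.
With the tool pointing down it reaches from about 400 to 875 mm from the base axis. Payload 19.3 kg.
Tool frame: the origin (TCP) lies between the finger pads; the fingertips stand 17 mm ahead of it and the grasp point (between the pads) lies 2 mm behind it; z points along the fingers, y is the direction in which the jaws open and shut (so a half turn about z gives the same grasp; the last joint's range is limited). The gripper opens to 85 mm and grips with 20 to 120 N. Pads are 22 mm wide; open, the fingers measure 114 mm over their backs; the gripper's body (76 mm by 85 mm) begins 54 mm behind the grasp point. The pads swing forward as they close: fully open they stand 13 mm farther back than shut.
Start: joints at [1.16, 0.521, -0.036, 1.599, 0.021, 1.021, -0.113], TCP at [208.873, -589.056, 248.291] pointing down, gripper open.
Joint ranges: [-2.91, 2.91], [-0.3, 2.13], [-1.5, 1.42], [0.17, 2.43], [-1.26, 4.41], [0.16, 1.93], [-2.52, 2.52]. Speed limits (rad/s): [1.89, 1.89, 2.39, 2.39, 3.01, 3.01, 3.01].

INTERFACE

Orientations are given as a rotation vector (axis times angle).
In Python, from bench import ctrl gives the robot as it stands.
- The arm moves only by the tool move_arm, never from a script. Its argument "increments" is a list of rows, each a list of 7 numbers: the finger opening in m, from 0 to 0.0854, then the shift along the tool's x, y, z in m, then the turn, a rotation vector about the tool's x, y, z in degrees. In form: [[gripper, tx, ty, tz, wx, wy, wz], ...]. A call has 1 to 5 rows; each row is the pose to reach, as a shift and turn from the pose commanded when the call began, along the tool's axes at that moment; what a row does not reach only later rows make up. A row lasts 1/8 s, in which the tool goes at most 62.5 mm and 10.7 degrees, less where a joint would pass 70% of its speed; a pose out of reach is approached as far as the arm can. A call with a gripper value outside its range is refused whole. The fingers move at their own pace and stop on an object; the grip force is fixed at half the most. Time passes only in rows, so rows that repeat a pose let the fingers close. It gives the time, the measured TCP pose, the force and the opening at its end, in the units of the state.
- ctrl.read_state(): the state, without advancing time (a new reading comes with each control period).
- ctrl.snapshot(name): name is "side" or "top" or "wrist"; returns a dict with "color" (400x640x3 uint8, red, green, blue), "intrinsics" (3x3 intrinsics, pixels), "pose" (4x4, takes a point from camera to world coordinates); the wrist camera has in their place "tool_from_camera" (4x4, takes a point from camera to tool coordinates, whose origin is the TCP and whose axes are the flange's). Camera axes: x right, y up, looking along -z (the intrinsics and any distortion apply to the point x, -y, -z); pixel columns grow to the right and rows downward; lengths in mm; the calibration is good to about 2 mm. A picture is of the moment at which its call begins: read the wrist's pose just before it. There is no depth.
- ctrl.finish_job(): hands the job in, once; it reports no verdict.
Trained networks look in a picture, given as the dict that the camera call returned (one of the last four; its "shot" number tells which), for a name from the list of things; names that differ only in an ending like _2 or _b are one class to them, and where a whole thing is asked for, a point or a joint stands for the part that bears it (a point fixed in the world has none). Each returns a list of dicts, best first, with "confidence" (0 to 1); they miss things now and then, are a little off and sometimes report something else, mostly with a low value. They report only what shows in the picture. A call takes as long as a camera call. They do not tell look-alikes from the thing itself.
- ctrl.spot_in(picture, query): "centre" ([x, y, z] in mm, in the coordinates of the camera as it stood for that picture, good to about 4 mm: the middle of the surface that is visible of it).
- ctrl.landmark_of(picture, query): "centre" ([x, y, z] in mm, in the coordinates of the camera as it stood for that picture, good to about 4 mm: a listed point, or the origin of a listed thing).
The state is a dict: "time": time; "joints": joint angles; "dq": joint speeds; "joint_efforts": joint torques, N m; "tool_pos": TCP position; "ee_rot": TCP orientation; "force": force on the tool from outside, world axes, zero at the start; "wrist_torque": the same for the moment, N m; "opening": finger opening in mm.
Only numpy, scipy, OpenCV 4.12 (cv2) and the standard library are available. Lean on these libraries where they do the work, as an engineer would, in place of code of your own. Each camera call takes 0.05 s, during which the arm holds its last target. There are 200 camera calls.

## Working session

There is one attempt and no reset: what is moved stays moved. The work goes in short steps, Python scripts to look and compute and a tool call to move; the robot and the scene stay as the last step left them, time stands still between calls to the robot, and variables do not carry over. Pictures are saved under pics/ and viewed, about 8 in all and at most 12, crops included, and the job is handed in when it is done.

Besides the shell and the picture viewer there is one more tool, called after "Request:" as name(argument=value, ...) on one line, values as JSON. move_arm: Moves the arm, as the interface text tells. Its arguments: {"type":"object","properties":{"increments":{"type":"array"}},"required":["increments"]}

```bash
mkdir -p pics; cat > h.py <<'E'
import numpy as np, cv2
from scipy.spatial.transform import Rotation as R
from bench import ctrl
def snap(n,save=None):
    s=ctrl.read_state(); p=ctrl.snapshot(n)
    if n=="wrist":
        T=np.eye(4);T[:3,:3]=R.from_rotvec(s["ee_rot"]).as_matrix();T[:3,3]=s["tool_pos"]
        p["W"]=T@np.array(p["tool_from_camera"])
    else: p["W"]=np.array(p["pose"])
    if save: cv2.imwrite("pics/"+save,cv2.cvtColor(p["color"],cv2.COLOR_RGB2BGR))
    return p
def px(p,w):
    c=np.linalg.inv(p["W"])@np.append(w,1); q=np.array(p["intrinsics"])@np.array([c[0],-c[1],-c[2]]); return q[:2]/q[2]
def find(p,names,f="landmark_of"):
    for n in names:
        for d in getattr(ctrl,f)(p,n)[:4]:
            w=(p["W"]@np.append(d["centre"],1))[:3]
            print(n,np.round(w),round(d["confidence"],2),np.round(px(p,w)))
def ray(p,u,v,z):
    K=np.array(p["intrinsics"]);d=np.linalg.inv(K)@[u,v,1];d=p["W"][:3,:3]@[d[0],-d[1],-d[2]];o=p["W"][:3,3]
    return o+d*(z-o[2])/d[2]
E
python3 - <<'E'
from h import *
s=ctrl.read_state();print({k:np.round(v,3) for k,v in s.items()});print(np.round(R.from_rotvec(s["ee_rot"]).as_matrix(),3))
N=["feeder","hole","wheel_axis","crank","loaded_pocket","ball_center","scoop_hinge","lever_knob","dish","pan","logger","tin"]
for n in ["top","side"]:
    p=snap(n,n+"0.png");print(n);find(p,N)
E
```

```text
{'time': np.float64(0.0), 'joints': array([ 1.16 ,  0.522, -0.036,  1.6  ,  0.021,  1.021, -0.113]), 'dq': array([ 0.001, -0.   ,  0.   , -0.   , -0.   ,  0.001, -0.001]), 'joint_efforts': array([-3.0000e-03, -9.2711e+01,  1.9780e+00, -3.6994e+01,  1.8000e-02,
        8.0000e-03,  0.0000e+00]), 'tool_pos': array([ 208.788, -588.769,  247.748]), 'ee_rot': array([-3.095, -0.533,  0.   ]), 'force': array([-0.175,  0.635,  0.068]), 'wrist_torque': array([-0.026, -0.032,  0.014]), 'opening': np.float64(85.346)}
[[ 0.942  0.334 -0.   ]
 [ 0.334 -0.942  0.001]
 [-0.    -0.001 -1.   ]]
top
hole [568. -31. 176.] 0.75 [321. 178.]
hole [ 465. -474.   -4.] 0.47 [474. 229.]
crank [588. -66. 233.] 0.65 [336. 166.]
loaded_pocket [ 547. -160.  195.] 0.58 [374. 186.]
ball_center [ 550. -158.  191.] 0.41 [372. 185.]
scoop_hinge [569.  -6. 133.] 0.96 [311. 180.]
lever_knob [602.  10. 242.] 0.84 [305. 158.]
dish [587. 269.   4.] 0.64 [215. 181.]
dish [354. -64.  -0.] 0.63 [331. 265.]
dish [562.  85.  68.] 0.6 [278. 187.]
logger [569.  -4. 135.] 0.4 [311. 180.]
tin [619. 421.   1.] 0.6 [163. 168.]
side
hole [570. -33. 175.] 0.95 [300. 182.]
wheel_axis [ 571. -100.  197.] 0.87 [314. 169.]
crank [582. -63. 230.] 0.94 [303. 163.]
loaded_pocket [ 545. -155.  199.] 0.56 [330. 166.]
ball_center [ 549. -157.  189.] 0.46 [330. 167.]
scoop_hinge [567.  -7. 128.] 0.95 [295. 198.]
lever_knob [605.  12. 243.] 0.86 [281. 165.]
lever_knob [566.  -6. 127.] 0.66 [295. 199.]
dish [564.  79.  68.] 0.83 [277. 225.]
dish [584. 274.  -3.] 0.62 [226. 269.]
dish [351. -61.   2.] 0.56 [355. 250.]
pan [559.  74.  70.] 0.78 [279. 224.]
logger [ 465. -479.   -4.] 0.71 [398. 190.]
logger [617. 422.  -1.] 0.68 [177. 288.]
logger [605.  11. 244.] 0.62 [282. 164.]
tin [620. 426.  -0.] 0.63 [176. 288.]
tin [568. -37. 175.] 0.16 [301. 182.]
```

View pics/top0.png

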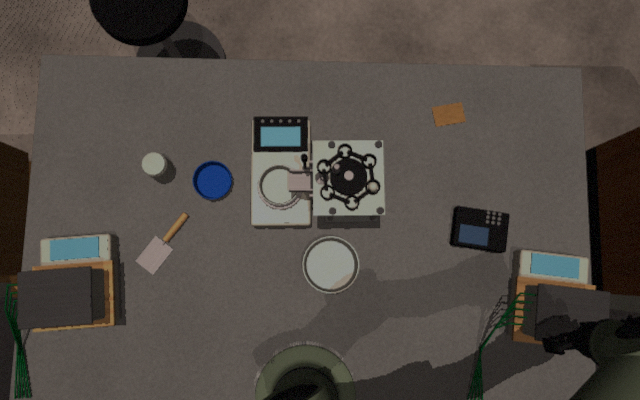

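View pics/side0.png

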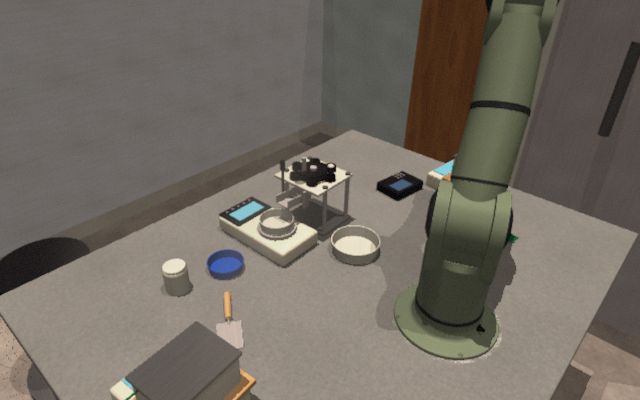

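The feeder is at about (570, -100), its +y close to world +y. The ball pocket (372,185 in the top view) is nearest the robot's right. The dish meant is the one on the pan at (278,187). The first move rises and heads for the crank.

Request:
move_arm(increments=[[0.085, 0.048, -0.034, -0.015, 0, 0, -10], [0.085, 0.096, -0.068, -0.03, 0, 0, -20], [0.085, 0.144, -0.102, -0.045, 0, 0, -30], [0.085, 0.192, -0.136, -0.06, 0, 0, -40], [0.085, 0.24, -0.17, -0.075, 0, 0, -50]])

```text
time: 1.92
tool_pos: [379.1, -347.0, 324.0]
ee_rot: [2.575, 1.798, -0.0]
force: [0.1, -0.7, -0.2]
opening: 85.2
```

```bash
cat >> h.py <<'E'
def todo(w,yaw_y=0):
    """tool-frame shift (m) to world point w (mm), and wz (deg) to bring tool y to world azimuth yaw_y deg"""
    s=ctrl.read_state();M=R.from_rotvec(s["ee_rot"]).as_matrix()
    a=np.degrees(np.arctan2(M[1,1],M[0,1]))
    print("t",s["time"],"pos",np.round(s["tool_pos"],1),"az",round(a,2),"z",np.round(M[:,2],3),"shift",np.round(M.T@(np.array(w)-s["tool_pos"])/1000,4),"wz",round(-(yaw_y-a),1),"open",s["opening"],"F",np.round(s["force"],1))
E
python3 -c "
from h import *
todo([570,-85,350])"
```

```text
t 1.925 pos [ 379.1 -347.   324. ] az -20.15 z [ 0.    -0.001 -1.   ] shift [ 0.3117  0.089  -0.026 ] wz -20.2 open 85.19155573864948 F [ 0.1 -0.7 -0.2]
```

Request:
move_arm(increments=[[0.085, 0.06, 0.017, -0.008, 0, 0, -5], [0.085, 0.12, 0.034, -0.012, 0, 0, -10], [0.085, 0.18, 0.051, -0.018, 0, 0, -15], [0.085, 0.24, 0.068, -0.024, 0, 0, -20.2], [0.085, 0.28, 0.08, -0.026, 0, 0, -20.2]])

```text
time: 2.55
tool_pos: [552.4, -111.7, 349.8]
ee_rot: [2.223, 2.219, 0.001]
force: [-0.1, -1.2, -0.5]
opening: 85.1
```

```bash
python3 -c "
from h import *
p=snap('wrist','w1.png');find(p,['hole','wheel_axis','crank','loaded_pocket','ball_center','lever_knob']);todo([585,-66,330]);print(p['W'])"
```

```text
hole [568. -26. 183.] 0.73 [333.  99.]
hole [ 551. -159.  190.] 0.52 [316. 233.]
crank [582. -64. 233.] 0.74 [353. 145.]
loaded_pocket [ 551. -154.  198.] 0.71 [316. 232.]
ball_center [ 551. -153.  193.] 0.91 [316. 229.]
lever_knob [605.  14. 244.] 0.93 [391.  34.]
t 2.9 pos [ 550.7 -115.4  349.3] az -0.37 z [-0.    -0.001 -1.   ] shift [0.0496 0.034  0.0193] wz -0.4 open 85.21136930365645 F [-0.3 -0.6  0.2]
[[ 9.99994945e-01  3.08890437e-03 -7.53652350e-04  5.53042506e+02]
 [-2.73557073e-03  9.56657299e-01  2.91203244e-01 -3.70494793e+01]
 [ 1.62048600e-03 -2.91199710e-01  9.56660913e-01  4.76043013e+02]
 [ 0.00000000e+00  0.00000000e+00  0.00000000e+00  1.00000000e+00]]
```

View pics/w1.png

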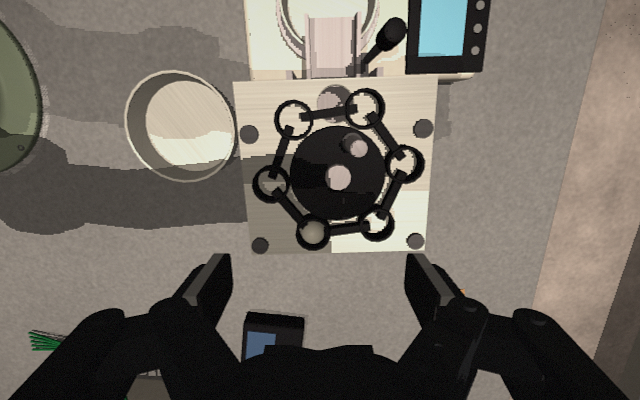

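The wrist picture shows the ball in the pocket at (313,232), the hub at (338,177), the crank top at (358,147), the hole at (332,98) and the knob at (391,33). I'll fit the wheel geometry from the six pocket rims.

```bash
python3 - <<'E'
from h import *
import pickle
img=cv2.imread('pics/w1.png')
s=ctrl.read_state();T=np.eye(4);T[:3,:3]=R.from_rotvec(s["ee_rot"]).as_matrix();T[:3,3]=s["tool_pos"]
p=snap("wrist")
P=np.array([ray(p,u,v,199.5)[:2] for u,v in [(294,119),(364,107),(404,161),(376,222),(313,232),(270,183)]])
c=P.mean(0);print("centre",c,"r",np.linalg.norm(P-c,axis=1),"ang",np.degrees(np.arctan2(*(P-c).T[::-1])))
print("hub",ray(p,338,177,205),"crank top",ray(p,358,147,250),"hole",ray(p,332,98,180))
C=np.array([ray(p,u,v,180)[:2] for u,v in [(233,83),(438,79),(427,252),(246,254)]]);print(C,C.mean(0))
todo([585,-66,330])
E
```

```text
centre [569.14269311 -96.94983573] r [62.82652425 63.64441803 63.58061682 63.63273047 64.43903768 64.28218436] ang [ 128.21172528   68.33194831    9.77559048  -51.60894602 -111.11017482
 -171.66533131]
hub [569.98725687 -99.72220636 205.        ] crank top [581.7349143  -66.97861784 250.        ] hole [565.1100359  -29.30257301 180.        ]
[[ 473.16973977  -15.45745761]
 [ 663.03961133  -13.43036296]
 [ 670.44481436 -189.98193101]
 [ 471.46182214 -190.85458489]] [ 569.5289969  -102.43108412]
t 2.95 pos [ 550.7 -115.4  349.4] az -0.37 z [-0. -0. -1.] shift [0.0496 0.034  0.0193] wz -0.4 open 84.97529223361063 F [ 0.1 -0.   0.2]
```

Request:
move_arm(increments=[[0.085, 0.049, 0.031, 0.02, 0, 0, -0.4], [0.085, 0.049, 0.031, 0.04, 0, 0, -0.4], [0.085, 0.049, 0.031, 0.08, 0, 0, -0.4], [0.085, 0.049, 0.031, 0.117, 0, 0, -0.4], [0.085, 0.049, 0.031, 0.117, 0, 0, -0.4]])

```text
time: 3.58
tool_pos: [581.1, -66.2, 230.6]
ee_rot: [-2.218, -2.221, 0.004]
force: [-0.3, -0.3, -0.5]
opening: 85.0
```

```bash
python3 -c "
from h import *
p=snap('wrist','w2.png');todo([582,-66.3,232])"
```

```text
t 3.625 pos [582.1 -66.  232.5] az 0.08 z [-0.001  0.    -1.   ] shift [-0.0003 -0.0001  0.0005] wz 0.1 open 85.28590498344745 F [-0.3 -1.2  0.6]
```

View pics/w2.png

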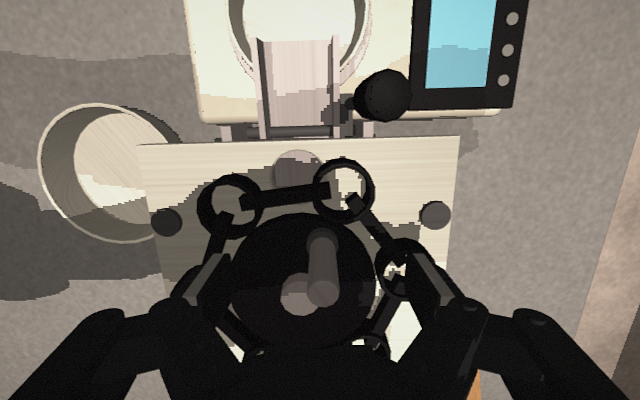

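The peg (about 322,265) stands centred between the open fingers, so I close on it.

Request:
move_arm(increments=[[0.0, 0, 0, 0, 0, 0, 0], [0.0, 0, 0, 0, 0, 0, 0], [0.0, 0, 0, 0, 0, 0, 0], [0.0, 0, 0, 0, 0, 0, 0], [0.0, 0, 0, 0, 0, 0, 0]])

```text
time: 4.25
tool_pos: [582.7, -65.4, 232.8]
ee_rot: [2.219, 2.223, 0.001]
force: [-0.8, 0.4, 5.3]
opening: 12.6
```

```bash
python3 -c "
from h import *
todo([582,-66.3,232])
c=np.array([569.5,-98.3]); s=ctrl.read_state(); q=s['tool_pos'][:2]-c;r=np.hypot(*q);a0=np.degrees(np.arctan2(q[1],q[0]));print(r,a0)
for a in np.arange(a0,-90,-11.36): print(round(a,1),np.round(34*np.array([np.cos(np.radians(a)),np.sin(np.radians(a))])-34*np.array([np.cos(np.radians(a0)),np.sin(np.radians(a0))]),1))"
```

```text
t 4.25 pos [582.7 -65.4 232.8] az 0.13 z [ 0.001 -0.    -1.   ] shift [-0.0009 -0.0007  0.0008] wz 0.1 open 12.576817229575498 F [-0.8  0.4  5.3]
35.4764428607684 68.21585458175619
68.2 [0. 0.]
56.9 [ 6.  -3.1]
45.5 [11.2 -7.3]
34.1 [ 15.5 -12.5]
22.8 [ 18.7 -18.4]
11.4 [ 20.7 -24.8]
0.1 [ 21.4 -31.5]
-11.3 [ 20.7 -38.2]
-22.7 [ 18.8 -44.7]
-34.0 [ 15.6 -50.6]
-45.4 [ 11.3 -55.8]
-56.7 [  6. -60.]
-68.1 [  0.1 -63.1]
-79.5 [ -6.4 -65. ]
```

Request:
move_arm(increments=[[0.0, -0.0015, 0.003, 0, 0, 0, 0], [0.0, -0.0045, 0.008, 0, 0, 0, 0], [0.0, -0.0073, 0.0112, 0, 0, 0, 0], [0.0, -0.0125, 0.0155, 0, 0, 0, 0], [0.0, -0.0184, 0.0187, 0, 0, 0, 0]])

```text
time: 4.88
tool_pos: [601.8, -83.4, 232.8]
ee_rot: [2.218, 2.224, 0.002]
force: [-0.5, 2.8, 6.0]
opening: 12.4
```

Request:
move_arm(increments=[[0.0, -0.0064, 0.002, 0, 0, 0, 0], [0.0, -0.0131, 0.0027, 0, 0, 0, 0], [0.0, -0.0198, 0.002, 0, 0, 0, 0], [0.0, -0.0263, 0.0001, 0, 0, 0, 0], [0.0, -0.0322, -0.0031, 0, 0, 0, 0]])

```text
time: 5.5
tool_pos: [598.7, -116.5, 232.8]
ee_rot: [2.218, 2.223, 0.002]
force: [1.7, 1.5, 6.8]
opening: 12.4
```

Request:
move_arm(increments=[[0.0, -0.0052, -0.0043, 0, 0, 0, 0], [0.0, -0.0094, -0.0096, 0, 0, 0, 0], [0.0, -0.0125, -0.0155, 0, 0, 0, 0], [0.0, -0.0135, -0.0188, 0, 0, 0, 0], [0.0, -0.0135, -0.0188, 0, 0, 0, 0]])

```text
time: 6.12
tool_pos: [579.2, -130.1, 232.8]
ee_rot: [2.219, 2.223, -0.0]
force: [-2.1, -1.0, 7.9]
opening: 12.5
```

```bash
python3 -c "
from h import *
p=snap('wrist','w3.png');todo([569.5,-132.3,232])"
```

```text
t 6.175 pos [ 579.2 -130.1  232.8] az 0.1 z [ 0.    -0.001 -1.   ] shift [-0.0022 -0.0097  0.0008] wz 0.1 open 12.333367597659889 F [-2.5 -0.7 10. ]
```

View pics/w3.png

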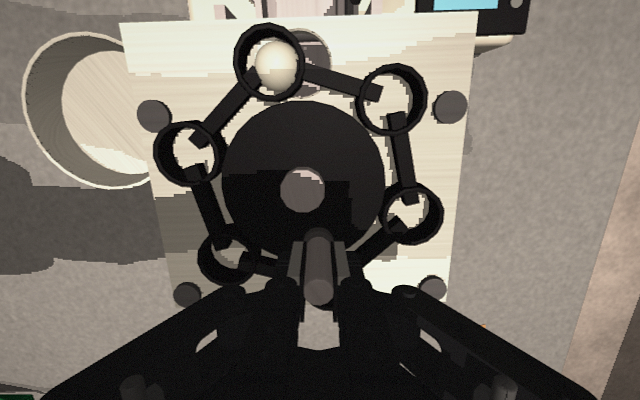

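The ball's pocket is at (268,62), still short of the hole at (308,62), so I turn the remaining 16° or so.

Request:
move_arm(increments=[[0.0, -0.0009, -0.003, 0, 0, 0, 0], [0.0, -0.0016, -0.006, 0, 0, 0, 0], [0.0, -0.0021, -0.0092, 0, 0, 0, 0], [0.0, -0.0021, -0.0092, 0, 0, 0, 0], [0.0, -0.0021, -0.0092, 0, 0, 0, 0]])

```text
time: 6.8
tool_pos: [570.2, -131.3, 232.8]
ee_rot: [-2.219, -2.224, -0.001]
force: [-0.7, 3.7, 8.8]
opening: 12.4
```

```bash
python3 -c "
from h import *
p=snap('wrist','w4.png');todo([569.5,-132.3,232]);find(p,['hole','ball_center','wheel_axis','loaded_pocket'])"
```

```text
t 6.85 pos [ 570.2 -131.3  232.8] az 0.14 z [ 0.  0. -1.] shift [-0.001  -0.0007  0.0008] wz 0.1 open 12.547376230929832 F [-1.3  3.9  8.5]
hole [569. -30. 185.] 0.75 [315.  59.]
loaded_pocket [573. -28. 196.] 0.74 [323.  51.]
```

View pics/w4.png

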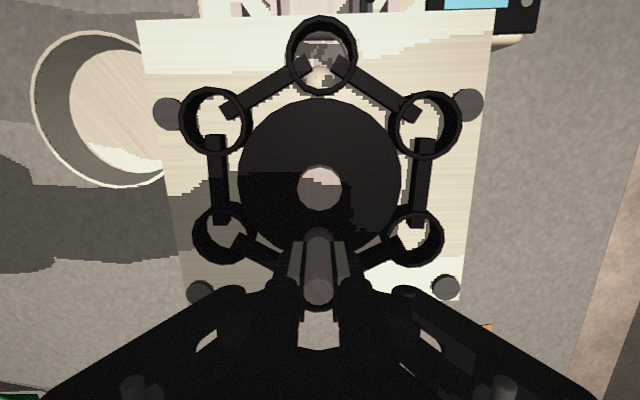

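The ball has dropped: the pocket at (321,52) is empty over the hole. Comparing the wheel with the deck edge, alignment is within about 2°, or 2 mm. I release the peg, rise and look at the knob.

Request:
move_arm(increments=[[0.0, 0, 0.001, 0, 0, 0, 0], [0.085, 0, 0.001, 0, 0, 0, 0], [0.085, 0, 0.001, 0, 0, 0, 0], [0.085, 0, 0.001, 0, 0, 0, 0], [0.085, 0, 0.001, 0, 0, 0, 0]])

```text
time: 7.68
tool_pos: [571.1, -131.8, 232.2]
ee_rot: [-2.219, -2.224, 0.0]
force: [-0.9, 0.7, -0.0]
opening: 82.9
```

Request:
move_arm(increments=[[0.085, 0, 0, -0.04, 0, 0, 0], [0.085, 0, 0, -0.08, 0, 0, 0], [0.085, 0.04, 0.01, -0.085, 0, 0, -1.5], [0.085, 0.08, 0.034, -0.085, 0, 0, -1.5], [0.085, 0.08, 0.034, -0.085, 0, 0, -1.5]])

```text
time: 8.3
tool_pos: [605.8, -47.9, 317.2]
ee_rot: [-2.184, -2.257, -0.002]
force: [-0.5, -0.8, -0.9]
opening: 85.0
```

```bash
python3 -c "
from h import *
p=snap('wrist','w5.png');find(p,['hole','ball_center','lever_knob','scoop_hinge','dish']);todo([605,12,244],1.6)"
```

```text
hole [568. -29. 184.] 0.69 [276. 175.]
ball_center [574. -35. 139.] 0.69 [287. 172.]
lever_knob [569. -28. 181.] 0.28 [277. 173.]
scoop_hinge [569.  -8. 129.] 0.87 [283. 145.]
scoop_hinge [ 569. -129.  235.] 0.6 [269. 307.]
dish [360. -64.   3.] 0.91 [153. 169.]
dish [564.  80.  69.] 0.57 [285.  62.]
t 8.6 pos [604.7 -52.6 317.3] az 1.55 z [-0. -0. -1.] shift [0.0646 0.002  0.0733] wz -0.1 open 85.00885800827616 F [ 0.4  0.5 -0.1]
```

View pics/w5.png

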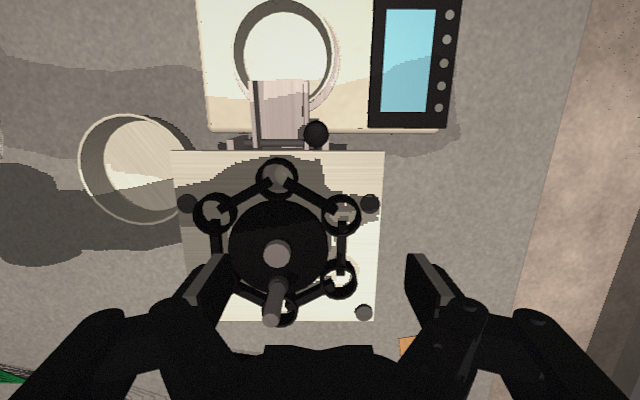

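The ball is visible through the pocket at (277,175), with the network putting it at z 139 in the scoop. The knob is at (316,132). I move over it, descend and pinch.

Request:
move_arm(increments=[[0.085, 0.035, 0.001, 0.0, 0, 0, 0], [0.085, 0.065, 0.002, 0.01, 0, 0, 0], [0.085, 0.065, 0.002, 0.03, 0, 0, 0], [0.085, 0.065, 0.002, 0.06, 0, 0, 0], [0.085, 0.065, 0.002, 0.074, 0, 0, 0]])

```text
time: 9.22
tool_pos: [604.6, 12.7, 242.1]
ee_rot: [-2.19, -2.251, 0.002]
force: [0.3, 0.0, -0.7]
opening: 85.1
```

```bash
python3 -c "
from h import *
p=snap('wrist','w6.png');find(p,['lever_knob']);todo([605,12,244],1.6)"
```

```text
t 9.325 pos [604.6  12.9 242.3] az 1.59 z [-0.002 -0.    -1.   ] shift [-0.0009  0.0004 -0.0017] wz -0.0 open 84.90100880674177 F [-0.1  0.8 -0.3]
```

View pics/w6.png

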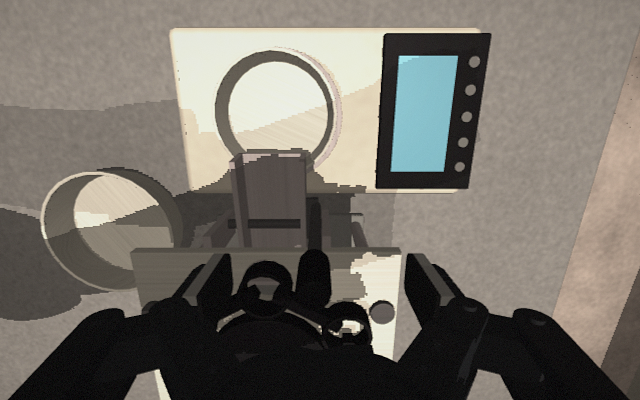

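The knob (314,270) is centred between the pads, so I close.

Request:
move_arm(increments=[[0.0, 0, 0, 0, 0, 0, 0], [0.0, 0, 0, 0, 0, 0, 0], [0.0, 0, 0, 0, 0, 0, 0], [0.0, 0, 0, 0, 0, 0, 0], [0.0, 0, 0, 0, 0, 0, 0]])

```text
time: 9.95
tool_pos: [603.0, 13.7, 243.7]
ee_rot: [-2.187, -2.251, 0.006]
force: [-22.1, 0.3, 17.3]
opening: 14.3
```

```bash
python3 -c "
from h import *
todo([605,12,244],1.6)
for a in np.arange(0,.39,.035): print(round(a,3),np.round([115*np.sin(a)+18*np.cos(a)-18,115-115*np.cos(a)+18*np.sin(a)],1))"
```

```text
t 9.95 pos [603.   13.7 243.7] az 1.64 z [-0.004 -0.001 -1.   ] shift [-0.0017  0.0019 -0.0003] wz 0.0 open 14.339502690793127 F [-22.1   0.3  17.3]
0.0 [0. 0.]
0.035 [4.  0.7]
0.07 [8.  1.5]
0.105 [12.   2.5]
0.14 [15.9  3.6]
0.175 [19.7  4.9]
0.21 [23.6  6.3]
0.245 [27.4  7.8]
0.28 [31.1  9.5]
0.315 [34.7 11.2]
0.35 [38.3 13.1]
0.385 [41.9 15.2]
```

There is some side load from mis-centring, which I ease by 2 mm. Then I tip slowly along the arc.

Request:
move_arm(increments=[[0.0, 0, -0.001, -0.001, 0, 0, 0], [0.0, 0.004, -0.002, -0.001, 0, 0, 0], [0.0, 0.008, -0.002, 0.0, 0, 0, 0], [0.0, 0.012, -0.002, 0.001, 0, 0, 0], [0.0, 0.0159, -0.002, 0.0021, 0, 0, 0]])

```text
time: 10.58
tool_pos: [602.1, 28.1, 241.0]
ee_rot: [2.191, 2.252, -0.004]
force: [-5.3, -4.1, 0.9]
opening: 14.3
```

Request:
move_arm(increments=[[0.0, 0.0038, 0, 0.0013, 0, 0, 0], [0.0, 0.0077, 0, 0.0027, 0, 0, 0], [0.0, 0.0115, 0, 0.0042, 0, 0, 0], [0.0, 0.0152, 0, 0.0059, 0, 0, 0], [0.0, 0.0188, 0, 0.0076, 0, 0, 0]])

```text
time: 11.2
tool_pos: [601.5, 47.5, 233.9]
ee_rot: [2.19, 2.252, -0.003]
force: [-6.4, -1.8, 5.8]
opening: 14.3
```

Request:
move_arm(increments=[[0.0, 0.0036, 0, 0.0019, 0, 0, 0], [0.0, 0.0072, 0, 0.004, 0, 0, 0], [0.0, 0.0072, 0, 0.004, 0, 0, 0], [0.0, 0.0072, 0, 0.004, 0, 0, 0], [0.0, 0.0072, 0, 0.004, 0, 0, 0]])

```text
time: 11.82
tool_pos: [601.4, 54.9, 229.9]
ee_rot: [-2.19, -2.252, 0.002]
force: [-7.2, -2.8, 5.6]
opening: 14.4
```

Request:
move_arm(increments=[[0.0, 0, 0, 0, 0, 0, 0], [0.0, 0, 0, 0, 0, 0, 0], [0.0, 0, 0, 0, 0, 0, 0], [0.0, 0, 0, 0, 0, 0, 0], [0.0, 0, 0, 0, 0, 0, 0]])

```text
time: 12.45
tool_pos: [601.4, 54.9, 229.8]
ee_rot: [-2.19, -2.252, 0.002]
force: [-7.2, -2.0, 5.6]
opening: 14.0
```

```bash
python3 -c "
from h import *
p=snap('wrist','w7.png');find(p,['ball_center','dish']);todo([605,12,244],1.6)"
```

```text
ball_center [572. 121.  87.] 0.93 [287. 120.]
dish [358. -65.  -0.] 0.83 [133. 258.]
dish [563.  78.  69.] 0.79 [279. 165.]
t 12.6 pos [601.4  54.8 229.9] az 1.61 z [-0.001 -0.001 -1.   ] shift [-0.0429  0.0024 -0.0141] wz 0.0 open 14.359955723389232 F [-8.1 -1.9  5.8]
```

View pics/w7.png

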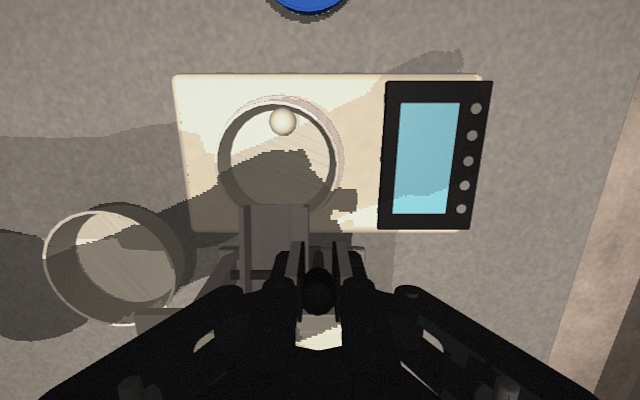

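The ball is in the dish at (283,120). I return the lever along the same arc.

Request:
move_arm(increments=[[0.0, -0.0036, 0, -0.0021, 0, 0, 0], [0.0, -0.0072, 0, -0.004, 0, 0, 0], [0.0, -0.0108, 0, -0.0057, 0, 0, 0], [0.0, -0.0145, 0, -0.0074, 0, 0, 0], [0.0, -0.0183, 0, -0.0089, 0, 0, 0]])

```text
time: 13.22
tool_pos: [601.8, 37.1, 238.2]
ee_rot: [-2.189, -2.252, 0.001]
force: [-5.4, 1.5, -4.3]
opening: 14.5
```

Request:
move_arm(increments=[[0.0, -0.0039, 0, -0.0014, 0, 0, 0], [0.0, -0.0077, 0, -0.0027, 0, 0, 0], [0.0, -0.0117, 0, -0.0037, 0, 0, 0], [0.0, -0.0157, 0, -0.0045, 0, 0, 0], [0.0, -0.0197, 0, -0.005, 0, 0, 0]])

```text
time: 13.85
tool_pos: [602.5, 17.8, 243.6]
ee_rot: [-2.188, -2.252, 0.0]
force: [-7.3, 2.9, 4.8]
opening: 14.6
```

Request:
move_arm(increments=[[0.0, -0.002, 0, -0.0003, 0, 0, 0], [0.0, -0.002, 0, -0.0003, 0, 0, 0], [0.085, -0.002, 0, -0.0003, 0, 0, 0], [0.085, -0.002, 0, -0.0003, 0, 0, 0], [0.085, -0.002, 0, -0.0003, 0, 0, 0]])

```text
time: 14.48
tool_pos: [603.2, 15.2, 243.9]
ee_rot: [2.19, 2.252, 0.0]
force: [-0.1, 0.1, 0.1]
opening: 67.7
```

Request:
move_arm(increments=[[0.085, 0, 0, 0, 0, 0, 0], [0.085, 0, 0, -0.03, 0, 0, 0], [0.085, 0, 0, -0.07, 0, 0, 0], [0.085, -0.02, 0, -0.11, 0, 0, 0], [0.085, -0.04, 0, -0.13, 0, 0, 0]])

```text
time: 15.1
tool_pos: [604.6, -25.0, 376.1]
ee_rot: [2.188, 2.252, 0.003]
force: [-0.6, -0.3, -0.6]
opening: 85.1
```

```bash
python3 -c "
from h import *
p=snap('wrist','w8.png');find(p,['ball_center','dish','lever_knob','loaded_pocket','hole','scoop_hinge']);todo([605,12,244],1.6)"
```

```text
ball_center [571. 119.  85.] 0.88 [294.  53.]
ball_center [601.  12. 243.] 0.32 [314. 156.]
dish [361. -64.   1.] 0.7 [175. 176.]
dish [564.  81.  70.] 0.56 [289.  86.]
dish [566. -28. 182.] 0.4 [282. 183.]
lever_knob [604.  11. 243.] 0.72 [317. 157.]
loaded_pocket [573. -30. 200.] 0.98 [287. 189.]
hole [571. -28. 181.] 0.98 [287. 183.]
hole [607.  14. 247.] 0.36 [320. 155.]
scoop_hinge [603.  14. 246.] 0.55 [317. 154.]
t 15.45 pos [603.9 -23.9 372.9] az 1.69 z [-0.001  0.    -1.   ] shift [0.0358 0.0023 0.1289] wz 0.1 open 84.9893532562764 F [ 0.3 -0.3 -0.3]
```

View pics/w8.png

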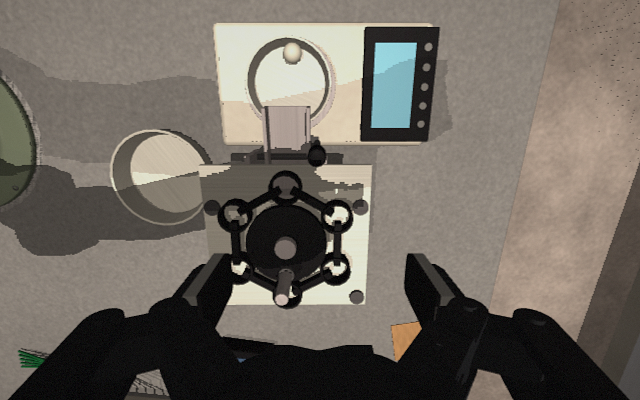

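The ball is at rest in the dish (292,53). The knob is back at its rest position, the pocket sits over the hole, and the gripper is clear of everything.

```bash
python3 -c "
from h import *
print(ctrl.finish_job())"
```

```text
the job is handed in; nothing more can be done
None
```

I turned the wheel about 158° by its crank peg until the ball dropped into the scoop. I then pinched the lever, tipped the scoop slowly to about 0.38 rad so the ball rolled into the dish on the balance, brought the lever back and let go. The job was handed in at about 15.5 s.

My last checks, made on the final wrist picture:
- **Ball:** it lies in the dish at about 38 mm from the dish's centre, against the 45 mm limit. That is close to the far rim. It moved only about 2 mm between the two looks, which is within measurement error.
- **Dish:** it stands on the pan within a few mm of where it started.
- **Wheel:** the pocket is over the hole to about 2–3 mm, against the 9 mm limit.
- **Scoop:** the lever knob is back at its rest position, measured at (604, 11, 243).
- **Robot:** it touches nothing. The largest force was about 28 N at the wrist, when the fingers first closed slightly off-centre on the knob.

In the last picture the networks also gave a few low-confidence wrong hits on the knob, and I disregarded them. I did not check the logger, tin and spatula again at the end, but the arm never went near them.

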